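# Unlock the lid stay and shut the cast box

### The job

Shut the wooden box of plaster casts. Its lid is propped open by a folding metal stay on one side: take hold of the stay's finger pin and lift the knee well past centre along its arc, without straining the stay, and let go; then lower the lid gently and press it down near the middle of its front edge, firmly but with no more than 25 N, until the catch clicks and the lid stays home. Leave the other things where they are.

Things in the scene. Friction and masses are not known exactly. Their poses are not given: they have to be found in the camera images.
- cast_box: Fixed wooden box of plaster jaw models, 180 mm deep (x), 260 mm wide (y), rim 94 mm high, walls 10 mm. Origin: centre of its underside on the bench; x points from front wall to hinged back wall, z up. Lid hinge line: above the back wall (x +90, z 100). The folding stay is outside the +y side wall and moves in the x-z plane; with the lid shut its knee lies folded forward of the foot.
- lid (a joint): Opening angle, rad: 0 = home, held by the catch; about 1.40 at the start. The stiff hinge holds the 0.3 kg lid at any angle; moving it takes 2 to 6 N near the front edge. In the last 6 mm at the front edge rubber buffers push back: press a little below home, 15 to 18 N, till the catch clicks; it then rises to home. Not caught, it springs back to 0.013 or more. Over 25 N is too much.
- lid_top (a point): Point on the lid's outer face, mid-width, right above the catch: the place to press. The lid is a board 184 mm long from the hinge line, 260 mm wide, 12 mm thick. The point is 165 mm from the hinge line, 19 mm from the front edge, and 12.5 mm above the hinge line when shut. Its x runs along the lid towards the hinge, y along the hinge line, z out of the outer face (up when shut).
- lid_hinge (a point): Point on the lid's hinge line at mid-width; the lid turns about the box's y axis through it.
- pull_pin (a point): Grip point of the stay's finger pin: a level round steel pin, 12 mm in diameter, along box y, sticking out 66 mm from the knee away from the box to a 19 mm end disc; the point is 43 mm out from the knee. It starts 104 mm above the bench, free on both sides and above: pinch it from above, across its axis. It moves on a circle of 60 mm radius about the lower pivot.
- stay_pivot (a point): Lower pivot of the stay, on the box's side wall near the front; centre (in the box's x-z plane) of the pin's circle. At the start the lower link rises from here towards the back, 34 deg above level; lifting the knee turns it up and over towards the front, so the pin goes up and towards the box's front.
- stay_knee (a joint): Fold of the knee, rad: 0 = locked, sagging past centre on its stop (start); 0.14 = links in line (centre); above 0.45 = clearly unlocked, and it stays there when let go; about 2.8 with the lid shut. Turning the lower link (60 mm; upper link 127 mm) up by 0.6 rad folds the knee to about 0.9 and draws the lid down by about 0.15 rad. Friction 0.1 N m.
- stay_foot (a joint): Shift of the stay's foot in its rubber bush, m, along the line from foot to lid (0 = unloaded, 5 N per mm, + towards the lid): the load on the stay. More than 4 mm (20 N) either way strains it; pulling the pin across its circle, or pressing the lid while the stay is locked, does that.
- jaw_cast: Loose plaster jaw model, 60 x 56 x 30 mm, on the bench at the box's -y side; origin: centre of its underside. Leave alone.
- mixing_bowl: Loose dark mixing bowl, 100 mm wide, 60 mm high, on the bench at the box's -y side; origin: centre of its underside. Leave alone.
- bur_tray: Loose shallow tray, 110 x 70 x 22 mm, on the bench beyond the stay at the box's +y side; origin: centre of its underside. Leave alone.

How it is judged:
On the way, in this order (a step that is already met when the one before it is completed fails the run):
1. the stay's knee has been lifted past centre: folded by more than 0.45 rad from its locked rest (value of joint stay_knee above 0.45 rad), for 0.2 s.
2. the lid is pressed home (value of joint lid below 0.009 rad), for 0.2 s.
At the end, for the whole second after the job is handed in: The lid is shut and held by its catch, less than 0.009 rad (about 1.5 mm at the front edge) from home, and still; the jaw cast, bowl and tray are within 20 mm of where they stood (value of joint lid below 0.009 rad and velocity of joint lid between -0.05 and 0.05 rad/s and distance of each of jaw_cast, mixing_bowl, bur_tray from where it was at the start of the episode below 0.02 m); the robot touches nothing.
It fails at once if the stay is strained: its foot is pushed or pulled more than 4 mm (about 20 N) in its rubber bush (value of joint stay_foot above 0.004 m or value of joint stay_foot below -0.004 m).
It fails at once if the lid is pressed or pushed with more than 25 N (contact force between any of the arm, the fingers and lid above 25 N).
It fails at once if the lid is slammed: it turns faster than 1.5 rad/s in the shutting direction while still more than 0.08 rad open (velocity of joint lid below -1.5 rad/s and value of joint lid above 0.08 rad).
It fails at once if a bystander (jaw cast, mixing bowl or tray) is moved by more than 20 mm (distance of any of jaw_cast, mixing_bowl, bur_tray from where it was at the start of the episode above 0.02 m).
It also fails if it takes over 72 s, if anything falls off the work surface, if the arm or the gripper's body presses on something with over 40 N, if the wrist force passes 120 N, or if a joint passes its speed limit or range.

### The arm

A 6-joint arm with a two-finger parallel gripper is mounted at the origin on the work surface. World frame = base frame: x ahead of the robot, y to its left, z up, the work surface at z = 0. Lengths are in m, angles in rad, forces in N, time in s.
With the tool pointing down it reaches from about 0.3 to 0.825 m from the base axis. Payload 5.4 kg.
Tool frame: the origin (TCP) lies at the very end of the fingers, on their centre line; the grasp point (between the pads) lies 19 mm behind it; y points along the fingers, x is the direction in which the jaws open and shut, and the axes are right-handed (so a half turn about y gives the same grasp; the last joint's range is limited). The gripper opens to 92 mm and grips with 3 to 60 N. Pads are 20 mm wide; open, the fingers measure 128 mm over their backs; the gripper's body (75 mm by 189 mm) begins 69 mm behind the grasp point.
Start: joints at [1.046, 0.158, 1.597, -0, 1.386, -0.21], TCP at [0.178, 0.547, 0.215] pointing down, gripper open.
Joint ranges: [-2.91, 2.91], [-0.94, 2.29], [0.18, 2.7], [-1.29, 4.43], [0.17, 2.64], [-3, 3]. Speed limits (rad/s): [2.57, 2.57, 3.14, 3.14, 3.14, 3.14].

### API

Orientations are given as a rotation vector (axis times angle).
In Python, from rig import monitor, read_camera, job gives the robot as it stands.
- The arm moves only by the tool send_rows, never from a script. Its argument "increments" is one flat list of numbers, 6 for each row, row after row: the shift along the tool's x, y, z scaled (see below), then the turn, a rotation vector about the tool's x, y, z scaled (see below). A call has 1 to 20 rows; each row is the pose to reach, as a shift and turn from the pose commanded when the call began, along the tool's axes at that moment; what a row does not reach only later rows make up. The controller multiplies each number of a shift by 600 mm and each number of a turn by pi/2 rad. A row lasts 1/12 s, in which the tool goes at most 41.7 mm and 7.16 degrees, less where a joint would pass 70% of its speed; a pose out of reach is approached as far as the arm can. A call with a number of a shift or a turn outside -1 to 1 is refused whole. A call with a gripper value outside its range is refused whole. "hand" is the closure, from -1 (fully open) to 1 (shut), set as the call begins (left out, the last holds). The fingers move at their own pace and stop on an object; "grip_force" is the grip in N (left out, the last holds). Time passes only in rows, so rows that repeat a pose let the fingers close. It gives the time, the measured TCP pose, the force and the opening at its end, in the units of the state.
- monitor.observe(): the state, without advancing time (a new reading comes with each control period).
- read_camera(name): name is "scene" or "top"; returns a dict with "image" (420x560x3 uint8, red, green, blue), "range_z" (420x560 float32, m along the optical axis (not along the pixel's ray), 0 where there is no reading), "fx", "fy", "cx", "cy" (pixels), "k1" (the pictures are not rectified: a ray, as slopes to the right and down, at radius r is drawn at 1 + k1 r^2 times it, then the intrinsics apply), "R" (3x3) and "t" (3): a world point X has camera coordinates R X + t. Camera axes: x right, y down, z forward; pixel columns grow to the right and rows downward; lengths in m; the calibration is good to about 2 mm. A picture is of the moment at which its call begins.
- job.job_done(): hands the job in, once; it reports no verdict.
The state is a dict: "t": time; "joints": joint angles; "qd": joint speeds; "joint_efforts": joint torques, N m; "ee_pos": TCP position; "eef_rot": TCP orientation; "force": force on the tool from outside, world axes, zero at the start; "torque": the same for the moment, N m; "finger_gap": opening from 0.0 (shut) to 1.0 (fully open).
Only numpy, scipy, OpenCV 4.12 (cv2) and the standard library are available. Lean on these libraries where they do the work, as an engineer would, in place of code of your own. Each camera call takes 0.05 s, during which the arm holds its last target.

## Working session

There is one attempt and no reset: what is moved stays moved. The work goes in short steps, Python scripts to look and compute and a tool call to move; the robot and the scene stay as the last step left them, time stands still between calls to the robot, and variables do not carry over. Pictures are saved under pics/ and viewed, and the job is handed in when it is done.

Besides the shell and the picture viewer there is one more tool, called after "Request:" as a command line: name --argument value ..., lists and objects as JSON in quotes. send_rows: Moves the arm, as the interface text tells. Its arguments: {"type":"object","properties":{"increments":{"type":"array"},"hand":{"type":"number"},"grip_force":{"type":"number"}},"required":["increments"]}

```bash
mkdir -p pics; ls
python3 - <<'E'
from rig import monitor, read_camera
import cv2, numpy as np
print(monitor.observe())
for n in("scene","top"):
    c=read_camera(n); cv2.imwrite(f"pics/{n}0.png",c["image"][:,:,::-1]); np.savez(f"{n}0.npz",**c)
    print({k:c[k] for k in("fx","fy","cx","cy","k1","R","t")})
E
```

```text
pics
{'t': 0.0, 'joints': array([ 1.04586070e+00,  1.59090524e-01,  1.59821130e+00, -2.14660625e-05,
        1.38620873e+00, -2.10090807e-01]), 'qd': array([-4.79707993e-04, -6.83833937e-04,  8.03385281e-05, -1.33109208e-03,
        9.84970099e-04, -1.32268390e-03]), 'joint_efforts': array([ 9.19190757e-05, -3.85554171e+01, -3.22110379e+01,  7.01055047e-02,
        3.76899750e-02, -1.35542687e-04]), 'ee_pos': array([0.17775948, 0.54617277, 0.21360612]), 'eef_rot': array([-1.34267037, -0.97288162,  0.97577437]), 'force': array([ 0.12216062, -0.5308301 , -0.45048913]), 'torque': array([0.02455665, 0.01836352, 0.00090319]), 'finger_gap': 0.9964832638188449}
{'fx': 490.2946571990617, 'fy': 490.2946571990617, 'cx': 290.756536389328, 'cy': 205.09444812739034, 'k1': -0.1471111583580126, 'R': array([[-0.7142319 ,  0.69963287,  0.01966318],
       [ 0.52919525,  0.55819793, -0.63903634],
       [-0.45806678, -0.44601448, -0.76892517]]), 't': array([ 0.3676543 , -0.20724606,  1.51715121])}
{'fx': 441.6140576793189, 'fy': 441.6140576793189, 'cx': 281.8872463207715, 'cy': 218.37810071007164, 'k1': -0.1252204288823386, 'R': array([[ 0.00625405, -0.9993191 , -0.03636248],
       [-0.99073544, -0.00125893, -0.1358002 ],
       [ 0.13566195,  0.0368749 , -0.99006872]]), 't': array([0.0811652 , 0.56500262, 1.12686578])}
```

View pics/scene0.png

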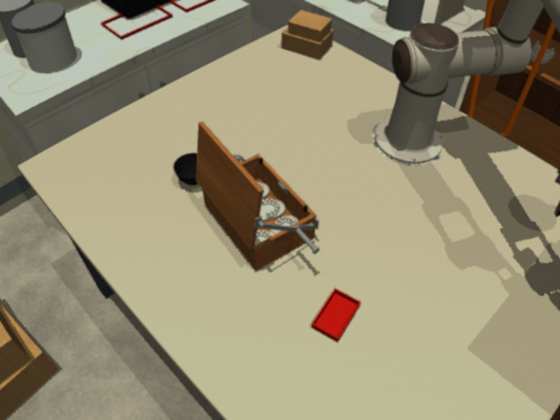

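View pics/top0.png

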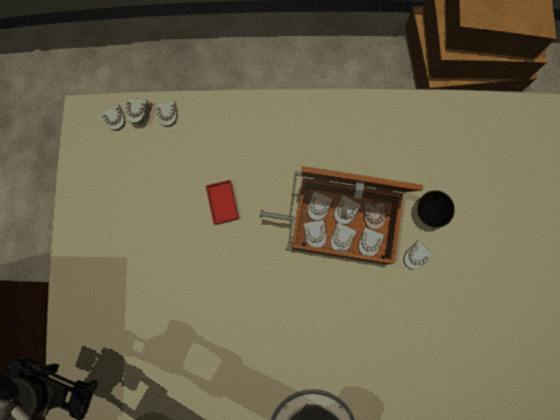

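The scene view shows the open lid, with the stay pin running to about (315,247). The top view shows the box at about (345,215), the pin from (262,214) to (292,218), the tray at (223,202), the bowl at (436,209) and the cast at (417,256). Next I'll back-project these.

```bash
cat > h.py <<'E'
import numpy as np, cv2
def cloud(c):
    K=np.array([[c["fx"],0,c["cx"]],[0,c["fy"],c["cy"]],[0,0,1.]])
    h,w=c["range_z"].shape
    u,v=np.meshgrid(np.arange(w),np.arange(h))
    p=cv2.undistortPoints(np.stack([u,v],-1).reshape(-1,1,2).astype(float),K,np.array([float(c["k1"]),0,0,0,0])).reshape(h,w,2)
    z=c["range_z"]; P=np.dstack([p[...,0]*z,p[...,1]*z,z])
    return (P-c["t"])@c["R"]
def proj(c,X):
    K=np.array([[c["fx"],0,c["cx"]],[0,c["fy"],c["cy"]],[0,0,1.]])
    return cv2.projectPoints(np.atleast_2d(np.asarray(X,float)),cv2.Rodrigues(np.array(c["R"]))[0],np.array(c["t"]),K,np.array([float(c["k1"]),0,0,0,0]))[0][:,0]
E
python3 - <<'E'
from h import *
for n in("top","scene"):
    c=np.load(n+"0.npz"); X=cloud(c); np.save(n+"X.npy",X)
    I=c["image"]
    z=X[...,2]
    print(n,"bench z",np.median(z[220:380:5,150:250:5]) if n=="top" else np.median(z[250:300,380:430]))
    h=(z>0.085)&(z<0.101)&(X[...,0]>.3)&(X[...,0]<.8)&(abs(X[...,1])<.35)
    ys,xs=np.nonzero(h); print(len(ys), X[h].min(0),X[h].max(0))
    r=cv2.minAreaRect(X[h][:,:2].astype(np.float32)); print(r)
    big=cv2.resize(I[140:290,180:470] if n=="top" else I[110:290,160:360],None,fx=2.75 if n=="top" else 3,fy=2.75 if n=="top" else 3,interpolation=cv2.INTER_CUBIC)
    cv2.imwrite(f"pics/{n}_crop.png",big[:,:,::-1])
    m=np.zeros(z.shape,np.uint8); m[h]=255
    o=I.copy(); o[h]=[0,255,0]; o=o[140:290,180:470] if n=="top" else o[110:290,160:360]
    cv2.imwrite(f"pics/{n}_m.png",cv2.resize(o,None,fx=2.75,fy=2.75,interpolation=0)[:,:,::-1])
    red=(I[...,0]>130)&(I[...,1]<60)&(I[...,2]<60)&(X[...,1]>0)
    print("tray",np.median(X[red],0))
c=np.load("top0.npz");X=np.load("topX.npy")
for v in range(208,224):
    print(v,[ "%.0f"%(1000*X[v,u,2]) for u in range(256,304,2)])
E
```

```text
top bench z 0.00041829905096777483
1480 [ 0.44816551 -0.22405977  0.08500698] [0.66191506 0.13612009 0.1008212 ]
((0.562541127204895, -0.0401952862739563), (0.3473065197467804, 0.18356390297412872), 80.84137725830078)
tray [0.61414373 0.24815061 0.00423238]
scene bench z 0.00015722558090923937
832 [ 0.44919273 -0.2058578   0.08502401] [0.66642889 0.13798787 0.10093074]
((0.5686764717102051, -0.039483413100242615), (0.3504598140716553, 0.19294953346252441), 81.3924331665039)
tray [0.61411405 0.24975289 0.00437922]
208 ['1', '3', '-4', '-5', '-0', '-3', '3', '-2', '-1', '-0', '2', '0', '-1', '0', '-3', '2', '2', '130', '-2', '-5', '-1', '94', '95', '10']
209 ['4', '1', '2', '5', '2', '-1', '1', '-3', '-1', '-2', '0', '1', '1', '-4', '2', '-6', '-2', '128', '-4', '-0', '-4', '94', '92', '8']
210 ['1', '4', '106', '103', '1', '-3', '-2', '1', '3', '2', '0', '0', '-0', '-1', '2', '2', '-1', '126', '1', '-2', '-3', '93', '94', '11']
211 ['1', '1', '111', '106', '-1', '-1', '3', '-2', '-2', '-3', '2', '-3', '-1', '3', '-2', '0', '3', '125', '-3', '2', '-2', '91', '92', '11']
212 ['1', '-1',
[... 1067 characters left out ...]

219 ['2', '3', '1', '1', '2', '-1', '0', '-0', '-2', '-4', '1', '3', '4', '105', '107', '108', '108', '110', '108', '-2', '96', '88', '13', '5']
220 ['-0', '-3', '1', '-0', '2', '-4', '-3', '1', '3', '-0', '-2', '1', '1', '1', '2', '0', '110', '109', '107', '3', '92', '91', '10', '12']
221 ['3', '0', '-1', '1', '-4', '5', '-2', '0', '0', '7', '-3', '-1', '-3', '2', '0', '3', '-3', '2', '101', '0', '94', '94', '12', '9']
222 ['-0', '2', '0', '-0', '-0', '-3', '4', '-3', '-3', '3', '1', '0', '-2', '-0', '-2', '1', '1', '-2', '2', '-1', '97', '94', '8', '10']
223 ['1', '4', '0', '-5', '0', '-1', '0', '0', '3', '-4', '-4', '-2', '0', '-1', '1', '0', '0', '1', '-4', '-2', '93', '97', '11', '14']
```

Run:
```python
from h import *
c=np.load("top0.npz");X=np.load("topX.npy")
S=np.load("sceneX.npy")
def pins(X):
    p=X.reshape(-1,3)
    return p[(p[:,2]>.098)&(p[:,2]<.12)&(p[:,1]>.108)&(p[:,1]<.2)&(p[:,0]>.52)&(p[:,0]<.65)]
for A in(X,S):
    p=pins(A); m=np.median(p,0)
    vx,vy,x0,y0=cv2.fitLine(p[:,:2].astype(np.float32),cv2.DIST_HUBER,0,.001,.001).ravel()
    t=(p[:,:2]-[x0,y0])@[vx,vy]
    print("pin",len(p),m,vx,vy,np.degrees(np.arctan2(vy,vx)),"ends",np.array([x0,y0])+t.min()*np.array([vx,vy]),np.array([x0,y0])+t.max()*np.array([vx,vy]),"z top",np.percentile(p[:,2],[50,90]))
# rim: front wall edges, top camera
p=X.reshape(-1,3); r=p[(p[:,2]>.088)&(p[:,2]<.1)&(p[:,1]<.104)&(p[:,1]>-.2)&(p[:,0]>.42)&(p[:,0]<.72)]
q=S.reshape(-1,3); r2=q[(q[:,2]>.088)&(q[:,2]<.1)&(q[:,1]<.104)&(q[:,1]>-.2)&(q[:,0]>.42)&(q[:,0]<.72)]
# lid plane
def lid(X):
    p=X.reshape(-1,3); return p[(p[:,2]>.15)&(p[:,2]<.32)&(p[:,0]>.55)&(p[:,0]<.75)&(p[:,1]<.12)&(p[:,1]>-.25)]
for nm,A in(("top",X),("scene",S)):
    l=lid(A); 
    m=np.median(l,0); d=l-m
    for _ in range(5):
        u,s,vt=np.linalg.svd(d-d.mean(0),full_matrices=False); n=vt[2]; e=(d-d.mean(0))@n; d=d[abs(e)<3*np.std(e)]
    print(nm,"lid",len(l),"n",n,"yaw",np.degrees(np.arctan2(n[1],n[0])),"centroid",d.mean(0)+m,"zmax",l[:,2].max(), "y",l[:,1].min(),l[:,1].max(),np.std(d@n))
for yaw in(-9,-8):
  a=np.radians(yaw); ex=np.array([np.cos(a),np.sin(a)]); ey=np.array([-ex[1],ex[0]])
  for rr in(r,r2):
    print(yaw,"x",np.percentile(rr[:,:2]@ex,[0.5,2,50,99]),"y",np.percentile(rr[:,:2]@ey,[.5,2,98,99.5]))
```

```text
pin 67 [0.56609242 0.1253468  0.10882533] 0.17675242 0.9842554 79.81934 ends [0.56328161 0.10728104] [0.56876077 0.13779201] z top [0.10882533 0.11245308]
pin 74 [0.57095476 0.12676009 0.10763596] 0.13254334 0.9911772 82.38341 ends [0.56864096 0.10761748] [0.57274002 0.13827083] z top [0.10763596 0.11132294]
top lid 1299 n [-0.98219467  0.15249637 -0.10972001] yaw 171.17467331280756 centroid [ 0.62104904 -0.08872947  0.25783642] zmax 0.2878696709172007 y -0.2214821202207237 0.0575045936745037 0.0034505549996778732
scene lid 3644 n [-0.97020309  0.15701703 -0.18453078] yaw 170.80699695909107 centroid [ 0.63778455 -0.08378777  0.22348101] zmax 0.2865749321966112 y -0.22537901100034183 0.05753607618196072 0.0013262825349778583
-9 x [0.47005203 0.4704564  0.51979571 0.65055757] y [-0.12307484 -0.12035291  0.13461645  0.14314447]
-9 x [0.47261847 0.47341886 0.48626294 0.64864765] y [-0.1234017  -0.11993589  0.14368888  0.14482731]
-8 x [0.4687036  0.46986518 0.52075346 0.65143718] y [-0.13137617 -0.12901576  0.12536143  0.13414679]
-8 x [0.47176788 0.47278059 0.48681481 0.65085203] y [-0.13202769 -0.12825496  0.13449801  0.1357273 ]
```

View pics/top_m.png

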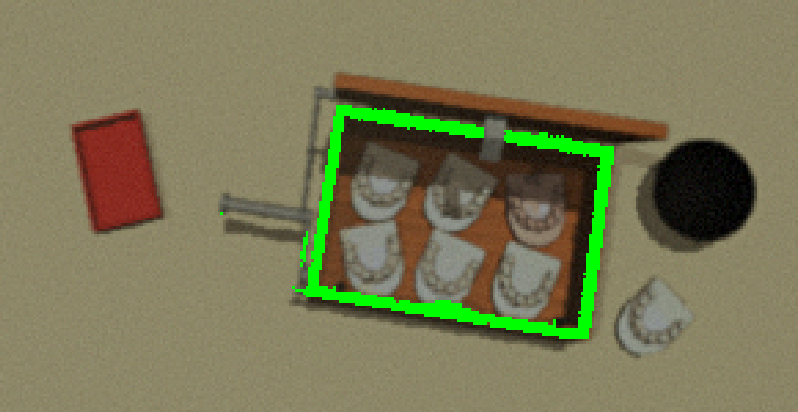

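View pics/scene_crop.png

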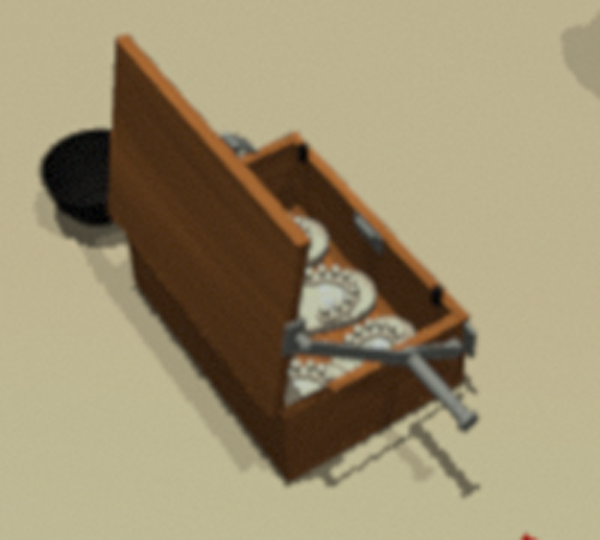

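The rim mask (green) outlines the box cleanly, and the pin lies at (222–310, 200–215) in the crop. Next I'll refine the yaw, box pose and pin axis.

Run:
```python
from h import *
from scipy.optimize import least_squares
T=np.load("topX.npy").reshape(-1,3);S=np.load("sceneX.npy").reshape(-1,3)
yaw=np.radians(-8.9); ex=np.array([np.cos(yaw),np.sin(yaw)]); ey=np.array([-ex[1],ex[0]])
for nm,A in(("top",T),("scene",S)):
    r=A[(A[:,2]>.089)&(A[:,2]<.099)&(A[:,0]>.42)&(A[:,0]<.72)&(abs(A[:,1])<.2)]
    bx=r[:,:2]@ex; by=r[:,:2]@ey
    # side walls in middle of depth
    mid=(bx>.50)&(bx<.52)
    print(nm,"hist y (mid)",np.histogram(by[mid],bins=np.arange(-.135,.16,.0025))[0].tolist())
    f=(bx<.49)&(by>-.1)&(by<.11); k=(bx>.62)&(by>-.1)&(by<.11)
    print("front x",np.percentile(bx[f],[1,50,99]),"back",np.percentile(bx[k],[1,50,99]) if k.sum() else None)
    print(" front line slope", np.degrees(np.arctan(np.polyfit(by[f],bx[f],1)[0])))
    C=None
    px=A[:,:2]@ex; py=A[:,:2]@ey
    m=(A[:,2]>.09)&(A[:,2]<.125)&(py>.17)&(py<.208)&(px>.5)&(px<.6)
    P=np.c_[px[m],A[m,2],py[m]]
    z0=.104
    def res(p): return np.hypot(P[:,0]-p[0],P[:,1]-p[1])-.006
    s=least_squares(res,[P[:,0].mean(),.104],loss='soft_l1',f_scale=.001); print(" pin x' z",s.x,len(P),"median",np.median(P,0))
    m=(A[:,2]>.095)&(A[:,2]<.125)&(px>.51)&(px<.565)&(py>.135)&(py<.25); print(" pin y extents",np.percentile(py[m],[0.5,2,98,99.5]))
    m=(A[:,2]>.155)&(px>.6)&(px<.72)&(py>.12)&(py<.16); print(" lid/stay high y",np.percentile(py[m],[1,50,99]) if m.sum() else 0)
    l=(A[:,2]>.2)&(px>.55)&(px<.8)&(py>-.2)&(py<.2); print(" lid y",np.percentile(py[l],[.2,99.8]),"top z",np.percentile(A[l,2],99.5))
```

```text
top hist y (mid) [0, 0, 0, 0, 2, 8, 5, 9, 0, 0, 0, 0, 0, 0, 0, 0, 0, 0, 0, 0, 0, 0, 0, 0, 0, 0, 0, 0, 0, 0, 0, 0, 0, 0, 0, 0, 0, 0, 0, 0, 0, 0, 0, 0, 0, 0, 0, 0, 0, 0, 0, 0, 0, 0, 0, 0, 0, 0, 0, 0, 0, 0, 0, 0, 0, 0, 0, 0, 0, 0, 0, 0, 0, 0, 0, 0, 0, 0, 0, 0, 0, 0, 0, 0, 0, 0, 0, 0, 0, 0, 0, 0, 0, 0, 0, 0, 0, 0, 0, 0, 0, 0, 0, 3, 8, 8, 8, 4, 0, 1, 5, 1, 0, 0, 0, 0, 0, 0]
front x [0.46990735 0.47519698 0.48451515] back [0.63988035 0.64512395 0.65120057]
 front line slope 0.23211472808997521
 pin x' z [0.54063565 0.10449571] 72 median [0.53997588 0.10887776 0.18924458]
 pin y extents [0.14007077 0.14068414 0.22316488 0.22337863]
 lid/stay high y [0.12066759 0.13359805 0.15013248]
 lid y [-0.12465198  0.13555696] top z 0.2865469580789039
scene hist y (mid) [0, 0, 0, 0, 2, 3, 4, 7, 3, 0, 0, 0, 0, 0, 0, 0, 0, 0, 0, 0, 0, 0, 0, 0, 0, 0, 0, 0, 0, 0, 0, 0, 0, 0, 0, 0, 0, 0, 0, 0, 0, 0, 0, 0, 0, 0, 0, 0, 0, 0, 0, 0, 0, 0, 0, 0, 0, 0, 0, 0, 0, 0, 0, 0, 0, 0, 0, 0, 0, 0, 0, 0, 0, 0, 0, 0, 0, 0, 0, 0, 0, 0, 0, 0, 0, 0, 0, 0, 0, 0, 0, 0, 0, 0, 0, 0, 0, 0, 0, 0, 0, 0, 0, 3, 7, 6, 8, 9, 0, 0, 2, 4, 0, 0, 0, 0, 0, 0]
front x [0.47283991 0.48030396 0.48910519] back None
 front line slope 0.25589065651523496
 pin x' z [0.54299708 0.10307352] 78 median [0.54534482 0.10742757 0.1904174 ]
 pin y extents [0.14008257 0.14137234 0.22433114 0.22491902]
 lid/stay high y [0.12060499 0.13302921 0.15140539]
 lid y [-0.12610168  0.13677402] top z 0.28524943411094766
```

```bash
cat >> h.py <<'E'
from scipy.spatial.transform import Rotation as Ro
YAW=np.radians(-9.0)
EX=np.array([np.cos(YAW),np.sin(YAW),0]); EY=np.array([-EX[1],EX[0],0]); EZ=np.array([0,0,1.])
def W(bx,by,z): return bx*EX+by*EY+z*EZ   # box-aligned, base origin
def inc(p0,R0,p,R=None):
    s=R0.T@(np.asarray(p)-p0)/.6
    t=(Ro.from_matrix(R0.T@R).as_rotvec() if R is not None else np.zeros(3))/(np.pi/2)
    return np.round(np.r_[s,t],4).tolist()
E
python3 - <<'E'
from h import *
from rig import monitor
o=monitor.observe(); R0=Ro.from_rotvec(o["eef_rot"]).as_matrix(); p0=o["ee_pos"]
print(R0.round(4))
print(W(.5415,.2005,.085))
for sgn in(1,-1):
    x=EX*sgn; y=-EZ; z=np.cross(x,y); R=np.c_[x,y,z]
    print(sgn,inc(p0,R0,[.566,.114,.215],R))
E
```

```text
[[ 3.096e-01 -8.000e-04 -9.509e-01]
 [ 9.509e-01 -1.500e-03  3.096e-01]
 [-1.700e-03 -1.000e+00  3.000e-04]]
[0.56619835 0.11332225 0.085     ]
1 [-0.4846, -0.0016, -0.8383, 0.0006, 0.8996, -0.001]
-1 [-0.4846, -0.0016, -0.8383, -0.0011, -1.1004, -0.0006]
```

Request:
send_rows --increments '[-0.4846,-0.0016,-0.8383,0.0006,0.8996,-0.001,-0.4846,-0.0016,-0.8383,0.0006,0.8996,-0.001,-0.4846,-0.0016,-0.8383,0.0006,0.8996,-0.001,-0.4846,-0.0016,-0.8383,0.0006,0.8996,-0.001,-0.4846,-0.0016,-0.8383,0.0006,0.8996,-0.001,-0.4846,-0.0016,-0.8383,0.0006,0.8996,-0.001,-0.4846,-0.0016,-0.8383,0.0006,0.8996,-0.001,-0.4846,-0.0016,-0.8383,0.0006,0.8996,-0.001,-0.4846,-0.0016,-0.8383,0.0006,0.8996,-0.001,-0.4846,-0.0016,-0.8383,0.0006,0.8996,-0.001,-0.4846,-0.0016,-0.8383,0.0006,0.8996,-0.001,-0.4846,-0.0016,-0.8383,0.0006,0.8996,-0.001,-0.4846,-0.0016,-0.8383,0.0006,0.8996,-0.001,-0.4846,-0.0016,-0.8383,0.0006,0.8996,-0.001,-0.4846,-0.0016,-0.8383,0.0006,0.8996,-0.001,-0.4846,-0.0016,-0.8383,0.0006,0.8996,-0.001,-0.4846,-0.0016,-0.8383,0.0006,0.8996,-0.001,-0.4846,-0.0016,-0.8383,0.0006,0.8996,-0.001,-0.4846,-0.0016,-0.8383,0.0006,0.8996,-0.001]' --hand -1 --grip_force 15

```text
t: 1.68
ee_pos: [0.5655, 0.1158, 0.2156]
eef_rot: [-1.566, 0.122, -0.122]
force: [0.1, -0.2, -0.4]
finger_gap: 0.999
```

Run:
```python
from h import *
from rig import monitor, read_camera
o=monitor.observe(); R0=Ro.from_rotvec(o["eef_rot"]).as_matrix(); p0=o["ee_pos"]
print(o["joints"].round(3),p0,R0.round(3).tolist(),"jaw yaw",np.degrees(np.arctan2(R0[1,0],R0[0,0])))
print(inc(p0,R0,W(.5415,.2005,.150)),inc(p0,R0,W(.5415,.2005,.085)))
for n in("scene","top"):
    c=read_camera(n); I=c["image"]; 
    cr=I[80:290,150:430] if n=="scene" else I[140:290,180:470]
    cv2.imwrite(f"pics/{n}1.png",cv2.resize(cr,None,fx=2.7,fy=2.7,interpolation=cv2.INTER_CUBIC)[:,:,::-1])
```

```text
[-0.008  0.163  1.59   0.002  1.388  0.147] [0.56545638 0.11576391 0.21555829] [[0.988, 0.0, 0.155], [-0.155, 0.002, 0.988], [0.0, -1.0, 0.002]] jaw yaw -8.897336872803791
[0.0018, 0.1093, -0.004, 0.0, 0.0, 0.0] [0.0018, 0.2176, -0.0042, 0.0, 0.0, 0.0]
```

View pics/scene1.png

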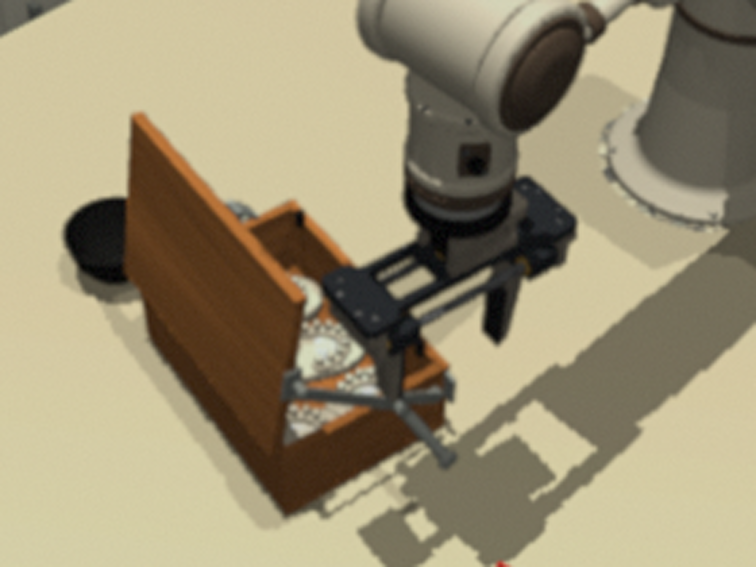

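View pics/top1.png

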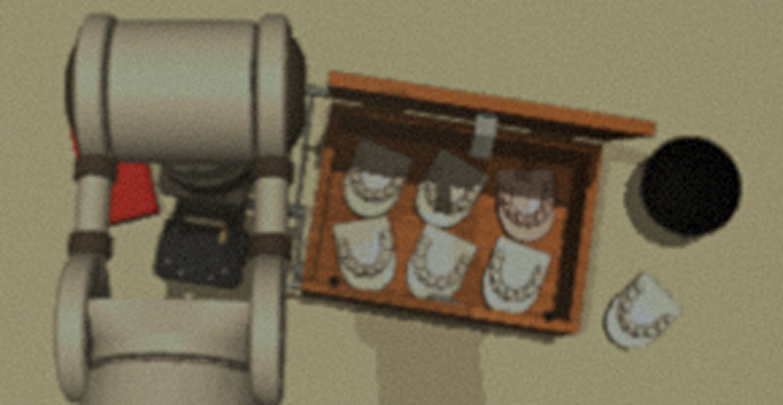

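The jaws straddle the pin axis: in the scene crop the pin runs (395,405)–(445,458), and the gripper is clear of the lid. Descending now.

Request:
send_rows --increments '[0.0018,0.05,-0.004,0,0,0,0.0018,0.1,-0.004,0,0,0,0.0018,0.14,-0.004,0,0,0,0.0018,0.17,-0.0042,0,0,0,0.0018,0.19,-0.0042,0,0,0,0.0018,0.205,-0.0042,0,0,0,0.0018,0.2176,-0.0042,0,0,0,0.0018,0.2176,-0.0042,0,0,0,0.0018,0.2176,-0.0042,0,0,0]'

```text
t: 2.53
ee_pos: [0.5675, 0.1122, 0.0856]
eef_rot: [-1.566, 0.122, -0.125]
force: [1.4, 0.1, 0.1]
finger_gap: 1.001
```

Request:
send_rows --increments '[0,0,0,0,0,0,0,0,0,0,0,0,0,0,0,0,0,0,0,0,0,0,0,0,0,0,0,0,0,0,0,0,0,0,0,0,0,0,0,0,0,0,0,0,0,0,0,0,0,0,0,0,0,0,0,0,0,0,0,0]' --hand 0.6 --grip_force 4

```text
t: 3.37
ee_pos: [0.5671, 0.1121, 0.085]
eef_rot: [-1.566, 0.123, -0.124]
force: [-0.0, 0.9, -0.5]
finger_gap: 0.294
```

Request:
send_rows --increments '[0,0,0,0,0,0,0,0,0,0,0,0,0,0,0,0,0,0,0,0,0,0,0,0,0,0,0,0,0,0,0,0,0,0,0,0,0,0,0,0,0,0,0,0,0,0,0,0]' --hand 0.6

```text
t: 4.03
ee_pos: [0.5671, 0.1121, 0.085]
eef_rot: [-1.566, 0.123, -0.124]
force: [-0.7, -1.0, 0.6]
finger_gap: 0.204
```

Run:
```python
from h import *
from rig import read_camera
c=read_camera("scene"); I=c["image"]; cr=I[180:270,250:370]
cv2.imwrite(f"pics/scene2.png",cv2.resize(cr,None,fx=6,fy=6,interpolation=cv2.INTER_CUBIC)[:,:,::-1])
```

```text
(no output)
```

View pics/scene2.png

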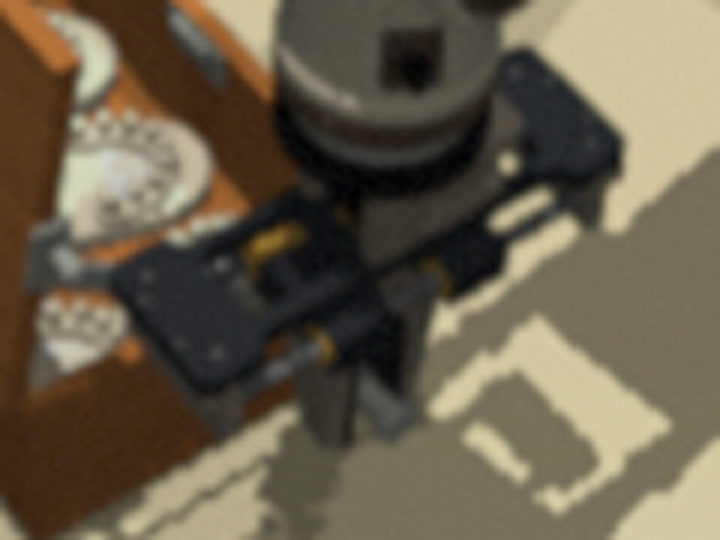

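The pin (tip near (390,410)) sits between the two fingers. Closing gently.

Request:
send_rows --increments '[0,0,0,0,0,0,0,0,0,0,0,0,0,0,0,0,0,0,0,0,0,0,0,0,0,0,0,0,0,0,0,0,0,0,0,0]' --hand 1 --grip_force 4

```text
t: 4.58
ee_pos: [0.5659, 0.1122, 0.0846]
eef_rot: [-1.566, 0.125, -0.122]
force: [-5.3, -0.4, 1.5]
finger_gap: 0.134
```

Request:
send_rows --increments '[-0.0012,0,0,0,0,0,-0.0025,0,0,0,0,0,-0.0025,0,0,0,0,0]'

```text
t: 4.83
ee_pos: [0.5657, 0.1123, 0.0849]
eef_rot: [-1.566, 0.122, -0.124]
force: [-1.3, 1.4, -1.6]
finger_gap: 0.127
```

Run:
```python
import numpy as np
t0=np.radians(34)
def off(a): return 60*(np.cos(t0+a)-np.cos(t0)),60*(np.sin(t0+a)-np.sin(t0))
for base,steps in((0,np.arange(.02,.161,.02)),(.16,np.arange(.18,.361,.02)),(.36,np.arange(.4,.681,.04))):
    b=off(base); print(base,[ [round((off(a)[0]-b[0])/600,4),round(-(off(a)[1]-b[1])/600,4)] for a in steps])
```

```text
0 [[np.float64(-0.0011), np.float64(-0.0016)], [np.float64(-0.0023), np.float64(-0.0033)], [np.float64(-0.0035), np.float64(-0.0049)], [np.float64(-0.0047), np.float64(-0.0064)], [np.float64(-0.006), np.float64(-0.008)], [np.float64(-0.0073), np.float64(-0.0095)], [np.float64(-0.0086), np.float64(-0.011)], [np.float64(-0.01), np.float64(-0.0125)]]
0.16 [[np.float64(-0.0014), np.float64(-0.0014)], [np.float64(-0.0028), np.float64(-0.0029)], [np.float64(-0.0042), np.float64(-0.0043)], [np.float64(-0.0057), np.float64(-0.0056)], [np.float64(-0.0072), np.float64(-0.0069)], [np.float64(-0.0087), np.float64(-0.0082)], [np.float64(-0.0103), np.float64(-0.0095)], [np.float64(-0.0118), np.float64(-0.0107)], [np.float64(-0.0134), np.float64(-0.012)], [np.float64(-0.015), np.float64(-0.0131)]]
0.36 [[np.float64(-0.0033), np.float64(-0.0022)], [np.float64(-0.0067), np.float64(-0.0044)], [np.float64(-0.0102), np.float64(-0.0063)], [np.float64(-0.0137), np.float64(-0.0082)], [np.float64(-0.0174), np.float64(-0.0099)], [np.float64(-0.021), np.float64(-0.0114)], [np.float64(-0.0248), np.float64(-0.0128)], [np.float64(-0.0286), np.float64(-0.0141)]]
```

Request:
send_rows --increments '[0,0,0,0,0,0,0,0,0,0,0,0,0,0,0,0,0,0]' --grip_force 20

```text
t: 5.08
ee_pos: [0.5656, 0.1123, 0.0849]
eef_rot: [-1.566, 0.123, -0.124]
force: [-1.6, 0.4, -1.2]
finger_gap: 0.124
```

Request:
send_rows --increments '[-0.0011,-0.0016,0,0,0,0,-0.0023,-0.0033,0,0,0,0,-0.0035,-0.0049,0,0,0,0,-0.0047,-0.0064,0,0,0,0,-0.006,-0.008,0,0,0,0]'

```text
t: 5.5
ee_pos: [0.562, 0.1129, 0.0896]
eef_rot: [-1.566, 0.123, -0.124]
force: [1.0, 0.9, -6.6]
finger_gap: 0.123
```

Request:
send_rows --increments '[-0.0013,-0.0015,0,0,0,0,-0.0026,-0.003,0,0,0,0,-0.004,-0.0045,0,0,0,0]'

```text
t: 5.75
ee_pos: [0.5598, 0.1133, 0.0927]
eef_rot: [-1.566, 0.122, -0.124]
force: [1.2, 1.3, -5.4]
finger_gap: 0.123
```

Request:
send_rows --increments '[-0.0014,-0.0014,0,0,0,0,-0.0028,-0.0029,0,0,0,0,-0.0042,-0.0043,0,0,0,0,-0.0057,-0.0056,0,0,0,0,-0.0072,-0.0069,0,0,0,0]'

```text
t: 6.17
ee_pos: [0.5565, 0.1137, 0.0975]
eef_rot: [-1.566, 0.121, -0.126]
force: [4.7, 1.4, -3.5]
finger_gap: 0.124
```

Request:
send_rows --increments '[-0.0015,-0.0013,0,0,0,0,-0.0031,-0.0026,0,0,0,0,-0.0046,-0.0038,0,0,0,0,-0.0062,-0.0051,0,0,0,0,-0.0078,-0.0062,0,0,0,0]'

```text
t: 6.58
ee_pos: [0.5521, 0.1144, 0.1014]
eef_rot: [-1.566, 0.12, -0.127]
force: [5.7, 0.3, -3.0]
finger_gap: 0.122
```

Request:
send_rows --increments '[-0.0033,-0.0022,0,0,0,0,-0.0067,-0.0044,0,0,0,0,-0.0102,-0.0063,0,0,0,0,-0.0137,-0.0082,0,0,0,0]'

```text
t: 6.92
ee_pos: [0.5447, 0.1155, 0.1068]
eef_rot: [-1.566, 0.119, -0.128]
force: [6.7, -0.8, -3.2]
finger_gap: 0.122
```

Request:
send_rows --increments '[-0.0037,-0.0017,0,0,0,0,-0.0073,-0.0032,0,0,0,0,-0.0111,-0.0046,0,0,0,0,-0.0149,-0.0059,0,0,0,0]'

```text
t: 7.25
ee_pos: [0.5366, 0.1167, 0.111]
eef_rot: [-1.566, 0.117, -0.13]
force: [8.2, -1.0, -0.8]
finger_gap: 0.128
```

Run:
```python
from h import *
from rig import read_camera,monitor
c=read_camera("scene"); I=c["image"]; cr=I[80:290,150:430]
cv2.imwrite(f"pics/scene3.png",cv2.resize(cr,None,fx=2.7,fy=2.7,interpolation=cv2.INTER_CUBIC)[:,:,::-1])
A=cloud(c).reshape(-1,3);px=A@EX;py=A@EY
l=A[(A[:,2]>.13)&(A[:,2]<.27)&(py>-.10)&(py<.11)&(px>.62)&(px<.75)]
x=l@EX; k=np.polyfit(l[:,2],x,1); print("lid angle",np.pi/2-np.arctan(k[0]),len(l)); print(monitor.observe()["force"])
```

```text
lid angle 1.8707115450377945 2399
[ 6.4458555  -0.18599836  0.1340258 ]
```

View pics/scene3.png

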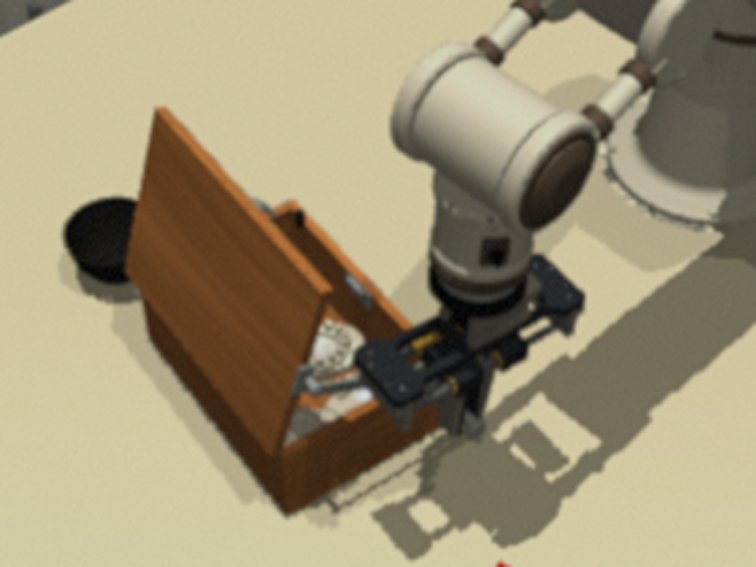

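The lid now leans further forward, about 1.27 rad against about 1.39 before, so the knee is past centre. Releasing.

Request:
send_rows --increments '[0,0,0,0,0,0,0,0,0,0,0,0,0,0,0,0,0,0,0,0,0,0,0,0,0,0,0,0,0,0,0,0,0,0,0,0]' --hand -1

```text
t: 7.8
ee_pos: [0.5334, 0.1173, 0.1086]
eef_rot: [-1.566, 0.124, -0.123]
force: [0.6, 0.4, -0.1]
finger_gap: 0.534
```

Run:
```python
from h import *
from rig import read_camera,monitor
o=monitor.observe();R0=Ro.from_rotvec(o["eef_rot"]).as_matrix(); p0=o["ee_pos"];print(p0,o["joints"].round(3),o["finger_gap"],R0.round(3).tolist())
print("up",inc(p0,R0,p0+[-.0,0,.20]))
```

```text
[0.53343332 0.11729795 0.10857546] [-0.006  0.191  1.78   0.002  1.171  0.151] 0.5342175329188614 [[0.988, -0.0, 0.156], [-0.156, 0.001, 0.988], [-0.0, -1.0, 0.001]]
up [-0.0001, -0.3333, 0.0005, 0.0, 0.0, 0.0]
```

Request:
send_rows --increments '[0,0,0,0,0,0,0,0,0,0,0,0,0,-0.03,0,0,0,0,0,-0.07,0,0,0,0,0,-0.12,0,0,0,0,0,-0.18,0,0,0,0,0,-0.24,0,0,0,0,0,-0.3,0,0,0,0,0,-0.35,0,0,0,0,0,-0.4,0,0,0,0,0,-0.4,0,0,0,0]'

```text
t: 8.72
ee_pos: [0.536, 0.117, 0.3564]
eef_rot: [-1.565, 0.113, -0.133]
force: [0.1, -0.4, 0.9]
finger_gap: 0.999
```

Run:
```python
from h import *
from rig import read_camera,monitor
c=read_camera("scene"); I=c["image"]; cr=I[80:290,150:430]
cv2.imwrite(f"pics/scene4.png",cv2.resize(cr,None,fx=2.7,fy=2.7,interpolation=cv2.INTER_CUBIC)[:,:,::-1])
A=cloud(c).reshape(-1,3);px=A@EX;py=A@EY
l=A[(A[:,2]>.13)&(A[:,2]<.27)&(py>-.10)&(py<.11)&(px>.55)&(px<.75)]
x=l@EX; k=np.polyfit(l[:,2],x,1); print("lid angle",np.pi/2+np.arctan(k[0]),len(l), "x' at z .1, .25",np.polyval(k,[.1,.25])); o=monitor.observe();print(o["force"],o["ee_pos"],o["joints"].round(3))
```

```text
lid angle 1.2562770736699758 3011 x' at z .1, .25 [0.66610107 0.61730341]
[ 0.73877046 -0.47803249 -0.49606536] [0.53518644 0.11694339 0.35290217] [-0.006  0.027  1.468  0.002  1.638  0.151]
```

View pics/scene4.png

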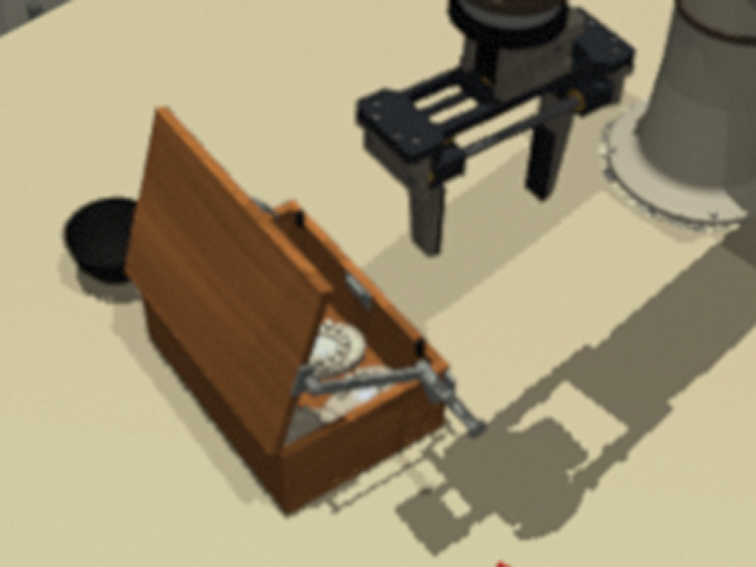

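The knee is folded, with the lower link upright near (430,370) and the lid holding at about 1.26 rad. Next I'll move behind the lid with the fingers shut and the jaw axis along box y.

Run:
```python
from h import *
from rig import monitor
o=monitor.observe();R0=Ro.from_rotvec(o["eef_rot"]).as_matrix(); p0=o["ee_pos"]
x=EY;y=-EZ;R=np.c_[x,y,np.cross(x,y)]
print(p0,inc(p0,R0,W(.672,.0065,.355),R))
```

```text
[0.53518644 0.11694339 0.35290217] [0.2695, -0.0022, -0.3212, 0.0026, -1.0, 0.0054]
```

Request:
send_rows --increments '[0.05,-0.002,-0.3212,0,-1,0,0.1,-0.002,-0.3212,0,-1,0,0.15,-0.002,-0.3212,0,-1,0,0.2,-0.002,-0.3212,0,-1,0,0.27,-0.002,-0.3212,0,-1,0,0.27,-0.002,-0.3212,0,-1,0,0.27,-0.002,-0.3212,0,-1,0,0.27,-0.002,-0.3212,0,-1,0,0.27,-0.002,-0.3212,0,-1,0,0.27,-0.002,-0.3212,0,-1,0,0.27,-0.002,-0.3212,0,-1,0,0.27,-0.002,-0.3212,0,-1,0,0.27,-0.002,-0.3212,0,-1,0,0.27,-0.002,-0.3212,0,-1,0,0.27,-0.002,-0.3212,0,-1,0,0.27,-0.002,-0.3212,0,-1,0,0.27,-0.002,-0.3212,0,-1,0]' --hand 1

```text
t: 10.18
ee_pos: [0.6633, -0.0987, 0.3492]
eef_rot: [-1.279, -1.092, 1.09]
force: [-0.2, -0.6, -0.4]
finger_gap: 0.002
```

Run:
```python
from h import *
from rig import read_camera,monitor
c=read_camera("scene"); I=c["image"]; cr=I[80:290,150:430]
cv2.imwrite(f"pics/scene5.png",cv2.resize(cr,None,fx=2.7,fy=2.7,interpolation=cv2.INTER_CUBIC)[:,:,::-1])
o=monitor.observe();R0=Ro.from_rotvec(o["eef_rot"]).as_matrix(); p0=o["ee_pos"]
print(o["force"],p0,p0@EX,p0@EY,o["joints"].round(3),o["finger_gap"],R0.round(4).tolist())
x=EY;y=-EZ;R=np.c_[x,y,np.cross(x,y)]
print(inc(p0,R0,W(.672,.0065,.261),R),inc(p0,R0,W(.635,.0065,.261),R))
```

```text
[0.41932603 0.35483597 0.43571145] [ 0.66336184 -0.0987217   0.34940316] 0.6706382304276599 0.006266385359531784 [-0.328  0.368  1.085  0.002  1.689 -1.74 ] 0.004246133287638377 [[0.1577, 0.0003, -0.9875], [0.9875, 0.0017, 0.1577], [0.0017, -1.0, 0.0]]
[0.0001, 0.1473, -0.0023, -0.0, -0.0008, 0.0011] [0.0001, 0.1473, 0.0594, -0.0, -0.0008, 0.0011]
```

View pics/scene5.png

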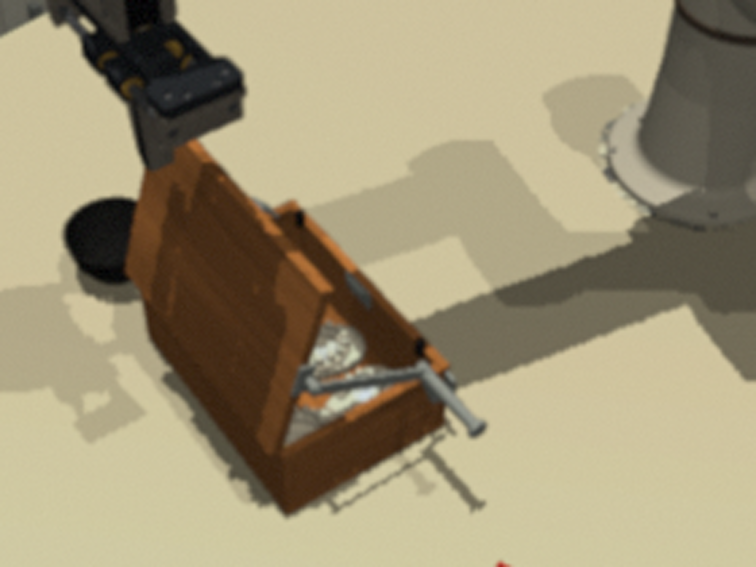

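The fingers are behind the lid at mid-width. Descending, then approaching.

Request:
send_rows --increments '[0,0.05,-0.002,0,0,0,0,0.1,-0.002,0,0,0,0,0.13,0,0,0,0,0,0.147,0.02,0,0,0,0,0.147,0.04,0,0,0,0,0.147,0.0594,0,0,0,0,0.147,0.0594,0,0,0,0,0.147,0.0594,0,0,0,0,0.147,0.0594,0,0,0]'

```text
t: 10.98
ee_pos: [0.6289, -0.0932, 0.2619]
eef_rot: [-1.28, -1.094, 1.091]
force: [1.1, -0.6, 0.5]
finger_gap: 0.006
```

Run:
```python
from h import *
from rig import monitor
o=monitor.observe();R0=Ro.from_rotvec(o["eef_rot"]).as_matrix(); p0=o["ee_pos"]
print(o["force"],p0,p0@EX,p0@EY,p0[2],R0.round(4).tolist())
def T(a,R=.165): return W(.651-R*np.cos(a)+.0125*np.sin(a)+.010,.0065,.1+R*np.sin(a)+.0125*np.cos(a))
R0n=np.c_[EY,-EZ,-EX]
for a in np.arange(1.26,-.01,-.04):
    print(round(a,3),T(a)@EX.round(4),T(a)[2].round(4),inc(p0,R0n,T(a))[:3])
```

```text
[ 1.08339828 -0.58540021  0.49293199] [ 0.62889754 -0.0932366   0.26193234] 0.6357401812448018 0.006292549156177427 0.26193234130434245 [[0.1569, 0.0018, -0.9876], [0.9876, 0.0012, 0.1569], [0.0014, -1.0, -0.0016]]
1.26 0.6224453845489121 0.2609 [0.0003, 0.0017, 0.0222]
1.22 0.6160411997521361 0.2592 [0.0003, 0.0045, 0.0328]
1.18 0.6097089462942366 0.2573 [0.0003, 0.0077, 0.0434]
1.14 0.6034587544299375 0.2551 [0.0003, 0.0113, 0.0538]
1.1 0.5973006231329187 0.2527 [0.0003, 0.0154, 0.0641]
1.06 0.5912444040995902 0.25 [0.0003, 0.0198, 0.0742]
1.02 0.5852997859884815 0.2471 [0.0003, 0.0247, 0.0841]
0.98 0.5794762789204525 0.244 [0.0003, 0.0299, 0.0938]
0.94 0.5737831992645304 0.2406 [0.0003, 0.0355, 0.1033]
0.9 0.5682296547337053 0.237 [0.0003, 0.0415, 0.1125]
0.86 0.5628245298145342 0.2332 [0.0003, 0.0479, 0.1215]
0.82 0.5575764715538553 0.2292 [0.0003, 0.0546, 0.1303]
0.78 0.5524938757253601 0.2249 [0.0003, 0.0617, 0.1387]
0.74 0.5475848733981447 0.2205 [0.0003, 0.0691, 0.1469]
0.7 0.5428573179287346 0.2159 [0.0003, 0.0768, 0.1548]
0.66 0.5383187723973896 0.211 [0.0003, 0.0848, 0.162
[... 195 characters left out ...]
1901 [0.0003, 0.1198, 0.1892]
0.46 0.5187040990639885 0.1845 [0.0003, 0.1291, 0.1951]
0.42 0.5154407203444327 0.1787 [0.0003, 0.1387, 0.2005]
0.38 0.5124102122705146 0.1728 [0.0003, 0.1485, 0.2056]
0.34 0.5096174230086786 0.1668 [0.0003, 0.1585, 0.2102]
0.3 0.5070668204259803 0.1607 [0.0003, 0.1687, 0.2145]
0.26 0.5047624849424527 0.1545 [0.0003, 0.1791, 0.2183]
0.22 0.5027081030033038 0.1482 [0.0003, 0.1895, 0.2217]
0.18 0.5009069611813917 0.1418 [0.0003, 0.2002, 0.2247]
0.14 0.4993619409194082 0.1354 [0.0003, 0.2109, 0.2273]
0.1 0.4980755139201859 0.1289 [0.0003, 0.2217, 0.2294]
0.06 0.49704973819250026 0.1224 [0.0003, 0.2326, 0.2312]
0.02 0.4962862547586952 0.1158 [0.0003, 0.2436, 0.2324]
```

Run:
```python
from h import *
def T(a,R=.173): return W(.651-R*np.cos(a)+.0125*np.sin(a)+.010,.0065,.1+R*np.sin(a)+.0125*np.cos(a))
R0n=np.c_[EY,-EZ,-EX]
p0=W(.6355,.0065,.2615)
f=lambda p0,l:print([ [0]+inc(p0,R0n,T(a))[1:3] for a in l])
f(p0,[1.30,1.28,1.26,1.24,1.22,1.20,1.18,1.16])
f(T(1.16),[1.12,1.08,1.04,1.0,.96,.92,.88,.84,.8,.76,.72,.68])
f(T(.68),[.64,.6,.56,.52,.48,.44,.4,.36,.32,.28,.24,.2])
f(T(.2),[.18,.16,.14,.12,.1,.09,.08])
f(T(.08),[.07,.06,.05,.04])
```

```text
[[0, -0.0142, 0.0146], [0, -0.013, 0.0202], [0, -0.0117, 0.0258], [0, -0.0103, 0.0314], [0, -0.0088, 0.037], [0, -0.0071, 0.0426], [0, -0.0054, 0.0481], [0, -0.0035, 0.0535]]
[[0, 0.0041, 0.0108], [0, 0.0085, 0.0215], [0, 0.0135, 0.032], [0, 0.0188, 0.0422], [0, 0.0245, 0.0523], [0, 0.0306, 0.0621], [0, 0.0372, 0.0716], [0, 0.0441, 0.0809], [0, 0.0513, 0.0899], [0, 0.0589, 0.0986], [0, 0.0669, 0.107], [0, 0.0752, 0.1151]]
[[0, 0.0086, 0.0077], [0, 0.0175, 0.0151], [0, 0.0267, 0.0221], [0, 0.0362, 0.0288], [0, 0.0459, 0.035], [0, 0.0558, 0.0409], [0, 0.066, 0.0464], [0, 0.0764, 0.0514], [0, 0.087, 0.056], [0, 0.0978, 0.0602], [0, 0.1087, 0.064], [0, 0.1198, 0.0673]]
[[0, 0.0056, 0.0015], [0, 0.0112, 0.0029], [0, 0.0168, 0.0042], [0, 0.0225, 0.0053], [0, 0.0282, 0.0064], [0, 0.031, 0.0068], [0, 0.0339, 0.0073]]
[[0, 0.0029, 0.0004], [0, 0.0057, 0.0008], [0, 0.0086, 0.0012], [0, 0.0115, 0.0015]]
```

Request:
send_rows --increments '[0,-0.0142,0.0,0,0,0,0,-0.0142,0.0146,0,0,0,0,-0.013,0.0202,0,0,0,0,-0.0117,0.0258,0,0,0,0,-0.0103,0.0314,0,0,0,0,-0.0088,0.037,0,0,0,0,-0.0071,0.0426,0,0,0]'

```text
t: 11.57
ee_pos: [0.6037, -0.0892, 0.2665]
eef_rot: [-1.281, -1.095, 1.09]
force: [3.2, 0.1, 2.8]
finger_gap: 0.002
```

Request:
send_rows --increments '[0,0.0017,0.0055,0,0,0,0,0.0036,0.0109,0,0,0]'

```text
t: 11.73
ee_pos: [0.5965, -0.0881, 0.264]
eef_rot: [-1.279, -1.094, 1.091]
force: [2.4, -1.0, 4.3]
finger_gap: 0.004
```

Request:
send_rows --increments '[0,0.0041,0.0108,0,0,0,0,0.0085,0.0215,0,0,0,0,0.0135,0.032,0,0,0,0,0.0188,0.0422,0,0,0,0,0.0245,0.0523,0,0,0,0,0.0306,0.0621,0,0,0]'

```text
t: 12.23
ee_pos: [0.5588, -0.082, 0.2447]
eef_rot: [-1.278, -1.093, 1.092]
force: [0.9, -0.6, 3.0]
finger_gap: 0.008
```

Run:
```python
from h import *
from rig import read_camera,monitor
c=read_camera("scene"); I=c["image"]; cr=I[80:290,150:430]
cv2.imwrite(f"pics/scene6.png",cv2.resize(cr,None,fx=2.7,fy=2.7,interpolation=cv2.INTER_CUBIC)[:,:,::-1])
o=monitor.observe();p0=o["ee_pos"]; print(p0@EX,p0@EY,p0[2],o["force"])
```

```text
0.5636345011177452 0.0065794668884314265 0.24374259750030744 [ 0.92626383 -1.39473616  0.90743939]
```

View pics/scene6.png

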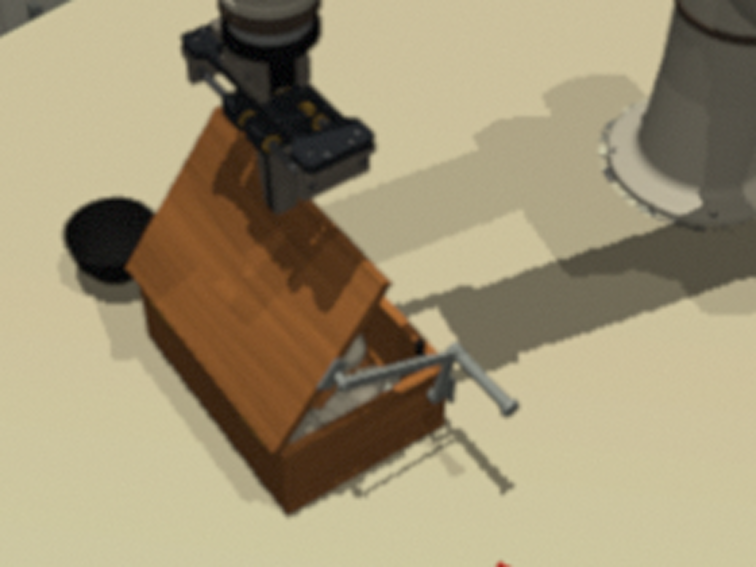

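The fingertips are on the lid near the middle of its front edge (about (290,205)), and the knee is folding forward at (455,350). Continuing.

Run:
```python
from h import *
def T(a,R=.173): return W(.651-R*np.cos(a)+.0125*np.sin(a)+.010,.0065,.1+R*np.sin(a)+.0125*np.cos(a))
R0n=np.c_[EY,-EZ,-EX]
f=lambda p0,l:print([ [0]+inc(p0,R0n,T(a))[1:3] for a in l])
f(T(.92),[.88,.84,.8,.76,.72,.68,.64,.6])
f(T(.6),[.56,.52,.48,.44,.4,.36,.32,.28])
f(T(.28),[.25,.22,.19,.16,.14,.12,.10,.09])
```

```text
[[0, 0.0065, 0.0096], [0, 0.0134, 0.0188], [0, 0.0207, 0.0278], [0, 0.0283, 0.0365], [0, 0.0362, 0.0449], [0, 0.0445, 0.053], [0, 0.0531, 0.0607], [0, 0.062, 0.0681]]
[[0, 0.0092, 0.007], [0, 0.0187, 0.0137], [0, 0.0284, 0.0199], [0, 0.0383, 0.0258], [0, 0.0485, 0.0313], [0, 0.0589, 0.0363], [0, 0.0695, 0.0409], [0, 0.0803, 0.0451]]
[[0, 0.0082, 0.0029], [0, 0.0165, 0.0055], [0, 0.0248, 0.0079], [0, 0.0332, 0.01], [0, 0.0388, 0.0113], [0, 0.0445, 0.0124], [0, 0.0502, 0.0135], [0, 0.053, 0.0139]]
```

Request:
send_rows --increments '[0,0.0065,0.0096,0,0,0,0,0.0134,0.0188,0,0,0,0,0.0207,0.0278,0,0,0,0,0.0283,0.0365,0,0,0,0,0.0362,0.0449,0,0,0,0,0.0445,0.053,0,0,0,0,0.0531,0.0607,0,0,0,0,0.062,0.0681,0,0,0]'

```text
t: 12.95
ee_pos: [0.5189, -0.0756, 0.2073]
eef_rot: [-1.278, -1.094, 1.091]
force: [1.9, 0.2, 1.1]
finger_gap: 0.008
```

Request:
send_rows --increments '[0,0.0092,0.007,0,0,0,0,0.0187,0.0137,0,0,0,0,0.0284,0.0199,0,0,0,0,0.0383,0.0258,0,0,0,0,0.0485,0.0313,0,0,0,0,0.0589,0.0363,0,0,0,0,0.0695,0.0409,0,0,0,0,0.0803,0.0451,0,0,0]'

```text
t: 13.62
ee_pos: [0.4925, -0.0714, 0.1592]
eef_rot: [-1.279, -1.094, 1.091]
force: [0.7, 0.7, 0.4]
finger_gap: 0.006
```

Run:
```python
from h import *
from rig import read_camera,monitor
c=read_camera("scene"); I=c["image"]; cr=I[80:290,150:430]
cv2.imwrite(f"pics/scene7.png",cv2.resize(cr,None,fx=2.7,fy=2.7,interpolation=cv2.INTER_CUBIC)[:,:,::-1])
A=cloud(c).reshape(-1,3);px=A@EX;py=A@EY
l=(A[:,2]>.105)&(A[:,2]<.3)&(px>.52)&(px<.655)&(py>-.11)&(py<-.05)
k=np.polyfit(px[l],A[l,2],1);print("lid",-np.arctan(k[0]),l.sum())
o=monitor.observe();p0=o["ee_pos"]; print(p0@EX,p0@EY,p0[2],o["force"])
```

```text
lid 0.6372748136912968 1152
0.4962971073693316 0.006760442226726782 0.15765762675259065 [-0.21119781  0.43265943  0.17764248]
```

View pics/scene7.png

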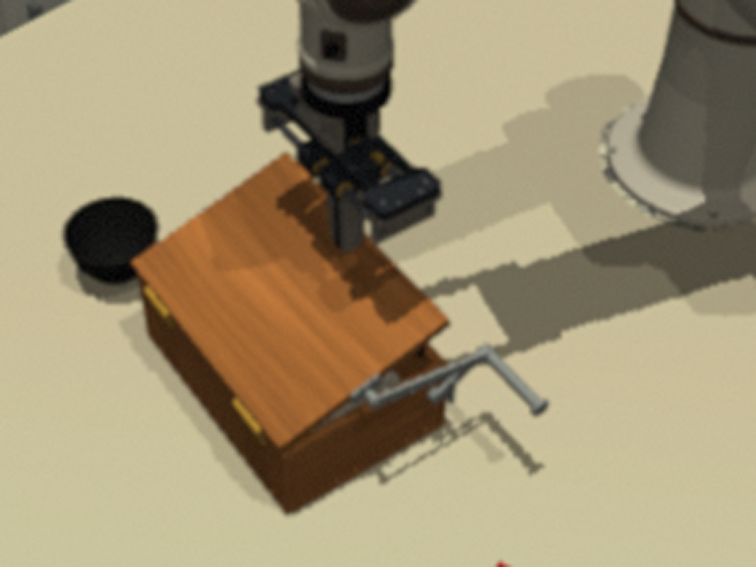

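The lid has stopped at about 0.64 rad and the fingertip has slipped past its front edge (finger at (345,240), in front of the lid). I'll measure the lid's actual geometry before recovering.

Run:
```python
from h import *
from rig import read_camera,monitor
for n in("scene","top"):
    c=read_camera(n); I=c["image"]
    A=cloud(c).reshape(-1,3);px=A@EX;py=A@EY
    l=(A[:,2]>.105)&(A[:,2]<.3)&(px>.46)&(px<.68)&(py>-.11)&(py<-.05)
    k=np.polyfit(px[l],A[l,2],1); 
    for _ in range(4):
        e=abs(A[:,2]-np.polyval(k,px)); m=l&(e<.006); k=np.polyfit(px[m],A[m,2],1)
    a=-np.arctan(k[0]); print(n,"lid",a,m.sum(),"x range",np.percentile(px[m],[.5,2,98,99.5]),"z max",np.percentile(A[m,2],99.5),"z at x'=.651",np.polyval(k,.651), "expected outer face z there",.1+.0125/np.cos(a))
    if n=="top": cv2.imwrite("pics/top7.png",cv2.resize(I[120:290,180:470],None,fx=2.7,fy=2.7,interpolation=cv2.INTER_CUBIC)[:,:,::-1])
o=monitor.observe();p0=o["ee_pos"]; print(p0@EX,p0@EY,p0[2],o["force"],o["torque"])
```

```text
scene lid 0.26814318008042104 1314 x range [0.47970347 0.48287008 0.6522311  0.65442504] z max 0.16099059657034764 z at x'=.651 0.11261212156580996 expected outer face z there 0.11296324806177566
top lid 0.24411804494708367 471 x range [0.47340551 0.47477862 0.65228905 0.65349957] z max 0.16047056987417066 z at x'=.651 0.11351225443280738 expected outer face z there 0.11288193824342797
0.4969000352983582 0.00660964746508574 0.15884719296411498 [0.79159513 0.38624064 0.13455165] [ 0.04227372  0.008599   -0.01591117]
```

View pics/top7.png

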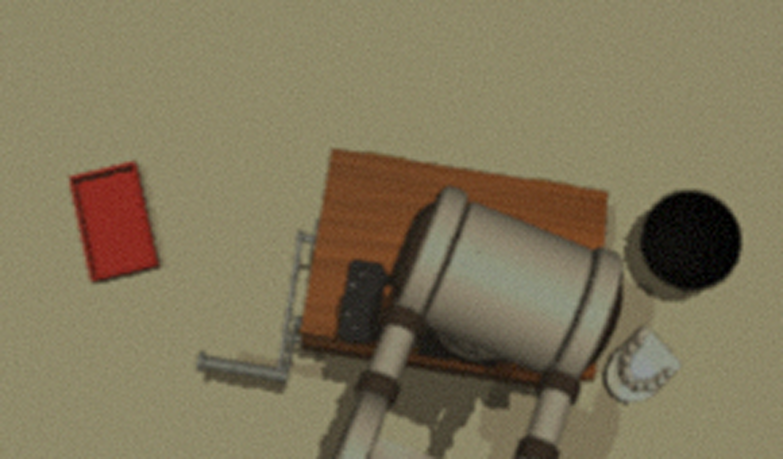

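That reading was wrong: gripper pixels had spoiled the first fit. Both cameras now put the lid at 0.25–0.27 rad with the hinge where I expected, and the fingers are on it. Continuing slowly.

Request:
send_rows --increments '[0,0.0082,0.0029,0,0,0,0,0.0165,0.0055,0,0,0,0,0.0248,0.0079,0,0,0,0,0.0332,0.01,0,0,0,0,0.0388,0.0113,0,0,0,0,0.0445,0.0124,0,0,0,0,0.0502,0.0135,0,0,0,0,0.053,0.0139,0,0,0,0,0.053,0.0139,0,0,0]'

```text
t: 14.52
ee_pos: [0.4845, -0.0701, 0.1278]
eef_rot: [-1.278, -1.094, 1.091]
force: [0.3, -0.4, 0.6]
finger_gap: 0.002
```

```bash
cat > lid.py <<'E'
from h import *
from rig import read_camera,monitor
for n in("scene","top"):
    c=read_camera(n)
    A=cloud(c).reshape(-1,3);px=A@EX;py=A@EY
    l=(A[:,2]>.1)&(A[:,2]<.17)&(px>.46)&(px<.68)&(((py>-.11)&(py<-.05))|((py>.08)&(py<.12)))
    k=np.polyfit(px[l],A[l,2],1)
    for _ in range(4):
        e=abs(A[:,2]-np.polyval(k,px)); m=l&(e<.005); k=np.polyfit(px[m],A[m,2],1)
    print(n,"lid",round(-np.arctan(k[0]),4),m.sum(),"z at .651,.486",np.polyval(k,[.651,.486]).round(4))
o=monitor.observe();p0=o["ee_pos"]; print(p0@EX,p0@EY,p0[2],o["force"],o["torque"])
E
python3 lid.py
```

```text
scene lid 0.0871 2307 z at .651,.486 [0.1121 0.1265]
top lid 0.0879 1552 z at .651,.486 [0.1127 0.1272]
0.48942689776444864 0.00669300219823989 0.12787086083480767 [0.06140563 0.83756879 0.52117548] [-0.002079   -0.03164546  0.02056507]
```

Request:
send_rows --increments '[0,0.0025,0.001,0,0,0,0,0.005,0.002,0,0,0,0,0.0075,0.003,0,0,0,0,0.01,0.004,0,0,0,0,0.0125,0.005,0,0,0,0,0.014,0.0055,0,0,0,0,0.014,0.0055,0,0,0]'

```text
t: 15.2
ee_pos: [0.4833, -0.0698, 0.1208]
eef_rot: [-1.283, -1.097, 1.089]
force: [3.9, 1.2, 4.3]
finger_gap: 0.006
```

Request:
send_rows --increments '[0,0.001,0,0,0,0,0,0.002,0,0,0,0,0,0.003,0,0,0,0,0,0.004,0,0,0,0,0,0.004,0,0,0,0]'

```text
t: 15.62
ee_pos: [0.4816, -0.0697, 0.1173]
eef_rot: [-1.28, -1.094, 1.091]
force: [3.2, -1.0, 4.2]
finger_gap: 0.005
```

Request:
send_rows --increments '[0,0.0008,0,0,0,0,0,0.0016,0,0,0,0,0,0.0024,0,0,0,0,0,0.003,0,0,0,0,0,0.003,0,0,0,0,0,0.003,0,0,0,0]'

```text
t: 16.12
ee_pos: [0.4815, -0.0697, 0.1158]
eef_rot: [-1.279, -1.094, 1.091]
force: [2.2, -0.2, 7.2]
finger_gap: 0.004
```

Request:
send_rows --increments '[0,0.0008,0,0,0,0,0,0.0016,0,0,0,0,0,0.0016,0,0,0,0,0,0.0016,0,0,0,0]'

```text
t: 16.45
ee_pos: [0.4815, -0.0697, 0.115]
eef_rot: [-1.279, -1.094, 1.091]
force: [1.2, 1.0, 6.6]
finger_gap: 0.004
```

Request:
send_rows --increments '[0,0.0008,0,0,0,0,0,0.0016,0,0,0,0,0,0.0024,0,0,0,0,0,0.0024,0,0,0,0,0,0.0024,0,0,0,0]'

```text
t: 16.87
ee_pos: [0.4814, -0.0697, 0.1138]
eef_rot: [-1.279, -1.094, 1.092]
force: [-0.2, 0.4, 9.8]
finger_gap: 0.002
```

Request:
send_rows --increments '[0,0.0008,0,0,0,0,0,0.0016,0,0,0,0,0,0.0016,0,0,0,0,0,0.0016,0,0,0,0]'

```text
t: 17.2
ee_pos: [0.4814, -0.0697, 0.1131]
eef_rot: [-1.279, -1.094, 1.092]
force: [-0.8, 0.2, 11.5]
finger_gap: 0.006
```

Request:
send_rows --increments '[0,0.0008,0,0,0,0,0,0.0016,0,0,0,0,0,0.0016,0,0,0,0,0,0.0016,0,0,0,0]'

```text
t: 17.53
ee_pos: [0.4813, -0.0697, 0.1122]
eef_rot: [-1.279, -1.094, 1.092]
force: [-1.7, 0.6, 12.7]
finger_gap: 0.006
```

Request:
send_rows --increments '[0,0.0008,0,0,0,0,0,0.0014,0,0,0,0,0,0.0014,0,0,0,0,0,0.0014,0,0,0,0]'

```text
t: 17.87
ee_pos: [0.4813, -0.0697, 0.1115]
eef_rot: [-1.279, -1.094, 1.092]
force: [-1.9, 0.9, 12.6]
finger_gap: 0.004
```

Request:
send_rows --increments '[0,0.0008,0,0,0,0,0,0.0014,0,0,0,0,0,0.0014,0,0,0,0,0,0.0014,0,0,0,0]'

```text
t: 18.2
ee_pos: [0.4812, -0.0697, 0.1107]
eef_rot: [-1.278, -1.093, 1.092]
force: [-2.1, 0.6, 14.8]
finger_gap: 0.004
```

Request:
send_rows --increments '[0,0.0008,0,0,0,0,0,0.0014,0,0,0,0,0,0.0014,0,0,0,0,0,0.0014,0,0,0,0]'

```text
t: 18.53
ee_pos: [0.4812, -0.0697, 0.1102]
eef_rot: [-1.278, -1.093, 1.092]
force: [-4.2, 1.9, 16.9]
finger_gap: 0.003
```

Request:
send_rows --increments '[0,0.0005,0,0,0,0,0,0.0009,0,0,0,0,0,0.0009,0,0,0,0,0,0.0009,0,0,0,0]'

```text
t: 18.87
ee_pos: [0.4812, -0.0697, 0.1099]
eef_rot: [-1.278, -1.093, 1.092]
force: [-4.8, 0.7, 18.2]
finger_gap: 0.003
```

```bash
python3 lid.py
```

```text
scene lid -0.017 2203 z at .651,.486 [0.1118 0.109 ]
top lid -0.0161 1652 z at .651,.486 [0.1127 0.1101]
0.48617390325382565 0.006461692689911333 0.10985300612412123 [-4.56295565  0.85198412 17.59410466] [0.22465103 0.76717719 0.0445137 ]
```

The lid reads −0.016 rad, just below home, at about 18 N. Easing off slowly to see whether it's caught.

Request:
send_rows --increments '[0,-0.002,0,0,0,0,0,-0.004,0,0,0,0,0,-0.006,0,0,0,0,0,-0.008,0,0,0,0,0,-0.01,0,0,0,0,0,-0.013,0,0,0,0,0,-0.017,0,0,0,0,0,-0.025,0,0,0,0,0,-0.04,0,0,0,0,0,-0.06,0,0,0,0,0,-0.06,0,0,0,0]'

```text
t: 19.88
ee_pos: [0.4828, -0.0702, 0.1468]
eef_rot: [-1.283, -1.096, 1.09]
force: [0.9, -0.7, 0.0]
finger_gap: 0.006
```

```bash
python3 lid.py
```

```text
scene lid 0.0023 2217 z at .651,.486 [0.1118 0.1122]
top lid 0.0006 1535 z at .651,.486 [0.1129 0.113 ]
0.4867449514155054 0.006475584035740042 0.1447412085470862 [-0.62593     0.05877183 -0.37242639] [ 0.06097097  0.02327794 -0.05040208]
```

The lid is at 0.001–0.002 rad, against 0.013 or more if it weren't caught. Backing away upward and rechecking.

Request:
send_rows --increments '[0,-0.05,0,0,0,0,0,-0.1,0,0,0,0,0,-0.16,0,0,0,0,0,-0.22,0,0,0,0,0,-0.26,-0.05,0,0,0,0,-0.26,-0.05,0,0,0,0,-0.26,-0.05,0,0,0,0,-0.26,-0.05,0,0,0]'

```text
t: 20.65
ee_pos: [0.5098, -0.0742, 0.2981]
eef_rot: [-1.275, -1.092, 1.092]
force: [0.1, -0.3, -0.8]
finger_gap: 0.005
```

```bash
python3 lid.py
python3 - <<'E'
from h import *
from rig import read_camera
for n in("scene","top"):
    c=read_camera(n); I=c["image"]; X=cloud(c)
    red=(I[...,0]>130)&(I[...,1]<60)&(I[...,2]<60)&(X[...,1]>0); print("tray",np.median(X[red],0))
    cv2.imwrite(f"pics/{n}9.png",cv2.resize(I[80:340,150:460],None,fx=2.2,fy=2.2,interpolation=cv2.INTER_CUBIC)[:,:,::-1])
E
```

```text
scene lid 0.0017 2230 z at .651,.486 [0.1119 0.1122]
top lid 0.0004 1383 z at .651,.486 [0.1127 0.1128]
0.5146797176638921 0.006604237708247986 0.29775921943722 [-0.14011589  0.31436915 -0.80726883] [-0.00582648 -0.03279412 -0.04389151]
tray [0.61352919 0.24992015 0.00433507]
tray [0.61268038 0.24807685 0.00412536]
```

View pics/scene9.png

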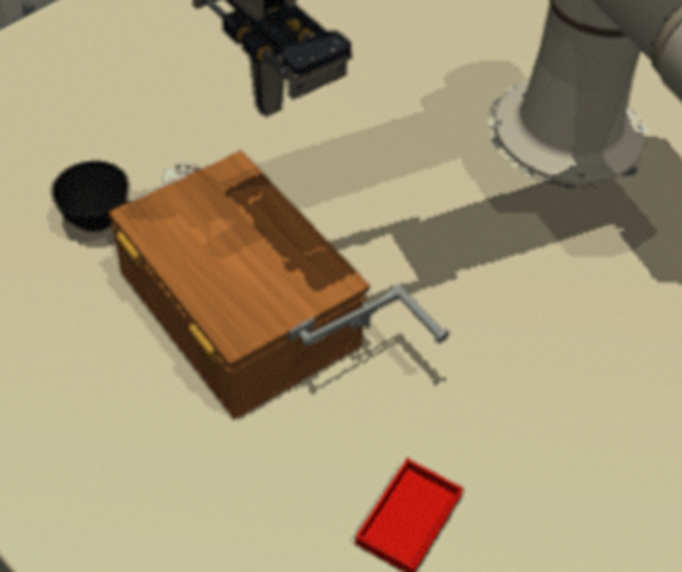

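View pics/top9.png

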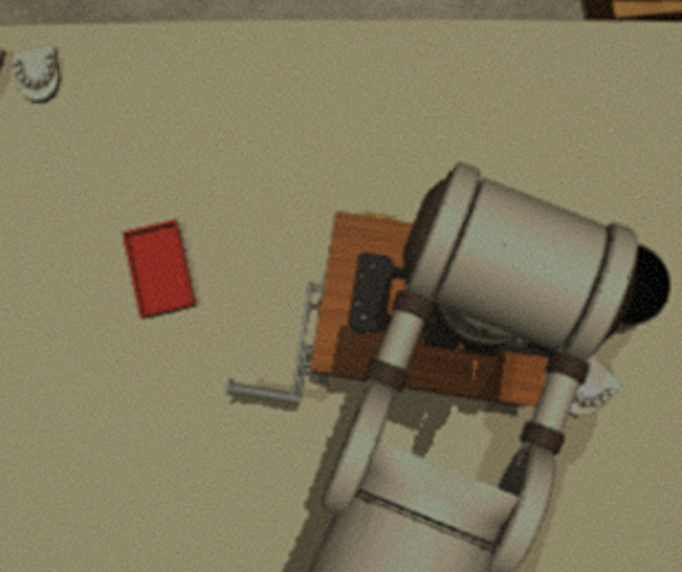

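The lid is shut flat, and the tray, bowl and cast are where they stood. The gripper hangs clear above the box. Handing in.

```bash
python3 -c "
from rig import job; print(job.job_done())"
```

```text
the job is handed in; nothing more can be done
None
```

The box is shut and the lid is held by its catch; I handed the job in at about 21 s, well inside the 72 s limit.

- **Stay:** I gripped the finger pin and lifted it about 0.67 rad along its arc. Force readings stayed under about 9 N at the wrist. When I let go, the knee stayed unlocked, with the lid at about 1.26 rad.
- **Lid:** I lowered it with closed fingers and pressed above the catch up to about 18 N vertical (about 19 N in total). It went about 0.016 rad below home, then rose back to home when I eased off.
- **Last checks:** The two cameras put the lid at 0.002 and 0.0004 rad, against 0.013 or more if it were not caught. The tray measured within about 2 mm of its start. The bowl and jaw cast looked unmoved, but the arm partly hid them from above and I did not measure them. The gripper was clear of everything, with the tool force near zero.
- **Checks that disagreed:** Midway, one lid-angle fit read 0.64 rad because gripper pixels had got into it. A refit from both cameras gave 0.24–0.27 rad, which matched the plan. I could not read the stay's foot shift directly and judged it only from the wrist force.

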